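Set out gearbox gears in order of size on the kitting strip

ROBOT

A 6-joint arm with a two-finger parallel gripper is mounted at the origin on the work surface. World frame = base frame: x ahead of the robot, y to its left, z up, the work surface at z = 0. Lengths are in m, angles in rad, forces in N, time in s.
With the tool pointing down it reaches from about 0.225 to 0.725 m from the base axis. Payload 3.1 kg.
Tool frame: the origin (TCP) lies at the very end of the fingers, on their centre line; the grasp point (between the pads) lies 19 mm behind it; z points along the fingers, y is the line along which they close (so a half turn about z gives the same grasp; the last joint's range is limited). The gripper opens to 85 mm and grips with 20 to 120 N. Pads are 22 mm wide; open, the fingers measure 114 mm over their backs; the gripper's body (76 mm by 85 mm) begins 54 mm behind the grasp point. The pads swing forward as they close: fully open they stand 13 mm farther back than shut.
Start: joints at [1.005, 0.048, 0.099, 1.622, 0, 1.443], TCP at [0.223, 0.475, 0.231] pointing down, gripper open.
Joint ranges: [-2.91, 2.91], [-0.99, 1.94], [-1.21, 1.42], [-2.12, 2.29], [-1.49, 1.47], [-3.14, 3.14]. Speed limits (rad/s): [2.79, 2.79, 3.14, 3.14, 3.14, 3.14].

INTERFACE

Orientations are given as a unit quaternion [w, x, y, z].
In Python, from plant import r gives the robot as it stands. Calls block until the motion is done:
- r.move_to(position, orientation): joint-space move of the TCP to a pose.
- r.move_l(position, attitude=None, v=0.15, contact_N=None): straight line of the TCP; attitude=None keeps the orientation; v is the mean speed in m/s. With contact_N (N) it stops when the force on the tool has changed by that much, and returns True; else False.
- r.goto_joints(angles): joint-space move.
- r.open() and r.grasp(): open the fingers fully, or close them until they stop; the grip force is fixed at half the most.
- r.sleep(seconds).
- r.ik(position, orientation): joint angles nearest the present ones, or None.
- r.grab_frame(name): name is "scene" or "top"; returns a dict with "img" (400x640x3 uint8, red, green, blue), "fx", "fy", "cx", "cy" (pixels), "origin" and "orientation" of the camera in the world. Camera axes: x right, y down, z forward; pixel columns grow to the right and rows downward; lengths in m; the calibration is good to about 2 mm. A picture is of the moment at which its call begins. There is no depth.
A pose or a line that the arm cannot do raises r.MotionError and nothing moves.
- r.job_done(): hands the job in; it is judged then, once.
Readings, each from a call of its own:
- r.read_time(): time.
- r.read_qpos(): joint angles.
- r.read_qvel(): joint speeds.
- r.read_joint_torque(): joint torques, N m.
- r.read_eef_pos(): TCP position.
- r.read_orientation(): TCP orientation.
- r.read_force(): force on the tool from outside, world axes, zero at the start.
- r.read_torque(): the same for the moment, N m.
- r.read_grip_width(): finger opening in m.
- r.read_grasp_force(): force on a finger pad.
Only numpy, scipy, OpenCV 4.12 (cv2) and the standard library are available. Lean on these libraries where they do the work, as an engineer would, in place of code of your own. Each camera call takes 0.05 s, during which the arm holds its last target. There are 200 camera calls.

TASK

Set the four loose steel gears out on the four rubber pads of the kitting strip in order of size, one gear to a pad: the smallest on the pad next to the stop post, the largest on the pad farthest from it. Each gear lies flat with its hub up, centred on its pad; set the gears down gently, do not drop them.

Things in the scene. Friction and masses are not known exactly. Their poses are not given: they have to be found in the camera images.
- gear_28: loose dark steel gear, 28 mm across its teeth, about 70 g (+-25%): toothed disc 10 mm thick with a bright round hub 18 mm across and 22 mm tall on the middle of its top (32 mm in all; the hub is the grip, alike on all four gears). Starts flat on the 2 mm bench mat, hub up, among screwdrivers and small switches. Origin: centre of the disc's underside; z up along the hub
- gear_38: loose dark steel gear, 38 mm across its teeth, about 110 g (+-25%): toothed disc 10 mm thick with a bright round hub 18 mm across and 22 mm tall on the middle of its top (32 mm in all; the hub is the grip, alike on all four gears). Starts flat on the 2 mm bench mat, hub up, among screwdrivers and small switches. Origin: centre of the disc's underside; z up along the hub
- gear_48: loose dark steel gear, 48 mm across its teeth, about 160 g (+-25%): toothed disc 10 mm thick with a bright round hub 18 mm across and 22 mm tall on the middle of its top (32 mm in all; the hub is the grip, alike on all four gears). Starts flat on the 2 mm bench mat, hub up, among screwdrivers and small switches. Origin: centre of the disc's underside; z up along the hub
- gear_58: loose dark steel gear, 58 mm across its teeth, about 220 g (+-25%): toothed disc 10 mm thick with a bright round hub 18 mm across and 22 mm tall on the middle of its top (32 mm in all; the hub is the grip, alike on all four gears). Starts flat on the 2 mm bench mat, hub up, among screwdrivers and small switches. Origin: centre of the disc's underside; z up along the hub
- pad_a: fixed black rubber pad, a disc 46 mm across, 4 mm high: an end pad in the row of four alike (a, b, c, d, 64 mm apart) on a flat aluminium strip, 330 x 64 x 8 mm, fixed on the bench mat, a little turned. Origin: centre of its underside; its top is 4 mm higher, 14 mm above the table; y along the row from pad_a towards pad_d, x across
- pad_b: fixed black rubber pad, a disc 46 mm across, 4 mm high: the inner pad next to pad_a in the row of four alike (a, b, c, d, 64 mm apart) on a flat aluminium strip, 330 x 64 x 8 mm, fixed on the bench mat, a little turned. Origin: centre of its underside; its top is 4 mm higher, 14 mm above the table; y along the row from pad_a towards pad_d, x across
- pad_c: fixed black rubber pad, a disc 46 mm across, 4 mm high: the inner pad next to pad_d in the row of four alike (a, b, c, d, 64 mm apart) on a flat aluminium strip, 330 x 64 x 8 mm, fixed on the bench mat, a little turned. Origin: centre of its underside; its top is 4 mm higher, 14 mm above the table; y along the row from pad_a towards pad_d, x across
- pad_d: fixed black rubber pad, a disc 46 mm across, 4 mm high: an end pad in the row of four alike (a, b, c, d, 64 mm apart) on a flat aluminium strip, 330 x 64 x 8 mm, fixed on the bench mat, a little turned. Origin: centre of its underside; its top is 4 mm higher, 14 mm above the table; y along the row from pad_a towards pad_d, x across
- post: fixed upright stop post at one end of the strip, in line with the pads, 54 mm beyond the centre of the end pad (pad_a or pad_d: it varies); dark steel, 16 mm thick, black 22 mm cap, 50 mm tall. The strip's other end has only a flat 4 mm plate. Origin: centre of its underside, on the strip's top
Things that resemble listed ones, but are neither listed nor needed, are in the scene too. Leave any blue or red look-alike of the gear_58 alone.

How it is judged:
At the end, for the whole second after the job is handed in: Counted from the post, the gears lie on the four pads in the order 28, 38, 48, 58 mm, each with its centre within 12 mm of its pad's centre, resting on the pad (origin 11 to 18 mm above the table), hub up and level within 0.08 rad, released and at rest (((horizontal distance between post and pad_a below 0.1 m and horizontal distance between gear_28 and pad_a below 0.012 m and horizontal distance between gear_38 and pad_b below 0.012 m and horizontal distance between gear_48 and pad_c below 0.012 m and horizontal distance between gear_58 and pad_d below 0.012 m) or (horizontal distance between post and pad_d below 0.1 m and horizontal distance between gear_28 and pad_d below 0.012 m and horizontal distance between gear_38 and pad_c below 0.012 m and horizontal distance between gear_48 and pad_b below 0.012 m and horizontal distance between gear_58 and pad_a below 0.012 m)) and height (world z) of gear_28 between 0.011 and 0.018 m and angle between each of gear_28, gear_38, gear_48, gear_58's own z axis and vertical below 0.08 rad and linear speed of each of gear_28, gear_38, gear_48, gear_58 below 0.02 m/s and angular speed of each of gear_28, gear_38, gear_48, gear_58 below 0.2 rad/s and height (world z) of gear_38 between 0.011 and 0.018 m and height (world z) of gear_48 between 0.011 and 0.018 m and height (world z) of gear_58 between 0.011 and 0.018 m); the robot touches nothing.
It fails at once if the 28 mm gear is dropped or thrown (moves faster than 0.7 m/s while out of the gripper, as after a fall of 25 mm) (linear speed of gear_28 above 0.7 m/s and contact force between the fingers and gear_28 below 0.05 N).
It fails at once if the 38 mm gear is dropped or thrown (moves faster than 0.7 m/s while out of the gripper, as after a fall of 25 mm) (linear speed of gear_38 above 0.7 m/s and contact force between the fingers and gear_38 below 0.05 N).
It fails at once if the 48 mm gear is dropped or thrown (moves faster than 0.7 m/s while out of the gripper, as after a fall of 25 mm) (linear speed of gear_48 above 0.7 m/s and contact force between the fingers and gear_48 below 0.05 N).
It fails at once if the 58 mm gear is dropped or thrown (moves faster than 0.7 m/s while out of the gripper, as after a fall of 25 mm) (linear speed of gear_58 above 0.7 m/s and contact force between the fingers and gear_58 below 0.05 N).
It also fails if it takes over 102 s, if anything falls off the work surface, if the arm or the gripper's body presses on something with over 40 N, if the wrist force passes 120 N, or if a joint passes its speed limit or range.

## Working session

There is one attempt and no reset: what is moved stays moved. The work goes in short steps, each a Python script; the robot and the scene stay as the last script left them, time stands still between calls to the robot, and variables do not carry over. Pictures are saved under pics/ and viewed, at most 14 in all, crops included, and the job is handed in when it is done.

```bash
ls; mkdir -p pics; python3 - <<'E'
from plant import r
import cv2
for n in("top","scene"):
    f=r.grab_frame(n); cv2.imwrite(f"pics/{n}0.png",f["img"][:,:,::-1]); print(n,{k:v for k,v in f.items() if k!="img"})
print(r.read_time(),r.read_orientation(),r.read_eef_pos())
E
```

```text
pics
top {'fx': 433.91556983260307, 'fy': 433.91556983260307, 'cx': 322.18036635778276, 'cy': 194.87228121385266, 'origin': array([0.38880205, 0.04932265, 1.01681068]), 'orientation': array([-0.04368733,  0.70964663, -0.7013526 ,  0.05096683])}
scene {'fx': 424.2064563090114, 'fy': 424.2064563090114, 'cx': 318.45987980015747, 'cy': 205.48005318646872, 'origin': array([ 0.96717771, -0.31667218,  0.68251738]), 'orientation': array([-0.32558434,  0.8485187 ,  0.38583462, -0.15856389])}
0.1 [-3.83648291e-04  2.17154003e-01  9.76136763e-01 -1.00530084e-03] [0.22226339 0.47500819 0.23022359]
```

View pics/top0.png

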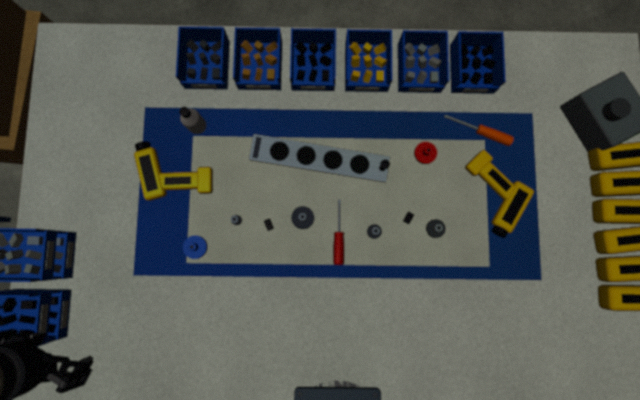

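View pics/scene0.png

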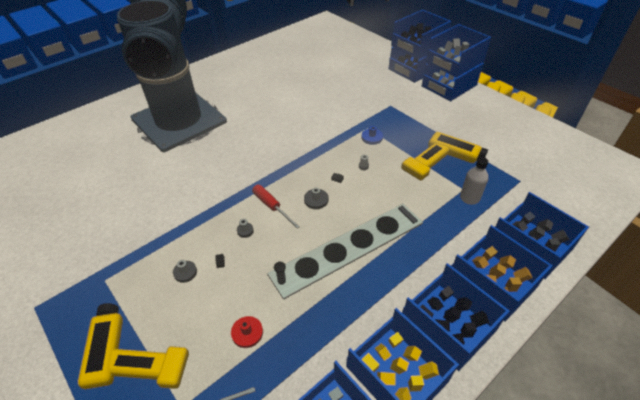

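The top view shows the gears at about (237,220), (303,217), (375,231) and (436,228). The pads run along (280–388, 150–165), and the post is at the right end, near (385,165). Next I'll measure them.

```bash
cat >h.py <<'E'
import numpy as np, cv2
from plant import r
from scipy.spatial.transform import Rotation as R
def ray(f,uv,z):
    q=f["orientation"]; M=R.from_quat([*q[1:],q[0]]).as_matrix()
    d=M@[(uv[0]-f["cx"])/f["fx"],(uv[1]-f["cy"])/f["fy"],1]
    o=f["origin"]; return (o+d*(z-o[2])/d[2])[:2]
def proj(f,p):
    q=f["orientation"]; M=R.from_quat([*q[1:],q[0]]).as_matrix()
    c=M.T@(np.array(p)-f["origin"]); return np.array([f["cx"]+f["fx"]*c[0]/c[2],f["cy"]+f["fy"]*c[1]/c[2]])
def blobs(f,box,thr,z,amin=20):
    x0,y0,x1,y1=box; g=cv2.cvtColor(f["img"],cv2.COLOR_RGB2GRAY)[y0:y1,x0:x1]
    s=4; g=cv2.resize(g,None,fx=s,fy=s,interpolation=cv2.INTER_CUBIC)
    m=((g<thr)*255).astype(np.uint8); out=[]
    for c in cv2.findContours(m,cv2.RETR_EXTERNAL,cv2.CHAIN_APPROX_NONE)[0]:
        if cv2.contourArea(c)<amin*s*s: continue
        P=(c[:,0,:]+.5)/s-.5+[x0,y0]
        W=np.array([ray(f,p,z) for p in P]).astype(np.float32)
        (ex,ey),(a,b),_=cv2.fitEllipse(W*1000)
        out.append((P.mean(0).round(1),np.round([ex,ey,a,b],1)))
    return out
E
python3 - <<'E'
from h import *
t=r.grab_frame("top"); s=r.grab_frame("scene")
print("top gears")
for b in blobs(t,(215,195,460,260),95,.010): print(*b)
print("top pads")
for b in blobs(t,(240,130,400,190),75,.014): print(*b)
print("scene gears")
for b in blobs(s,(150,145,380,290),95,.010): print(*b)
print("scene pads")
for b in blobs(s,(260,200,425,300),75,.014): print(*b)
a=cv2.resize(t["img"][125:265,190:460],None,fx=2.9,fy=2.9,interpolation=2)
cv2.imwrite("pics/c1.png",a[:,:,::-1])
a=cv2.resize(s["img"][130:300,150:420],None,fx=2.9,fy=2.9,interpolation=2)
cv2.imwrite("pics/c2.png",a[:,:,::-1])
E
```

```text
top gears
[373.8 231. ] [441.5 -81.1  36.4  37.3]
[435.2 228.2] [ 449.9 -224.2   46.2   48.8]
[268.4 224.2] [454.3 163.6  20.8  32.5]
[236.2 219.6] [464.  238.3  26.   27.4]
[408.1 217.4] [ 474.2 -161.    22.1   33.9]
[302.3 217.3] [471.5  85.3  56.   56.9]
[338.6 232.2] [414.6   1.   28.  157.4]
top pads
[383.8 164.9] [ 597.5 -105.    22.6   31.9]
[359.2 163.8] [599.  -46.6  46.7  47.8]
[332.4 159.5] [608.6  16.6  46.9  47.5]
[305.7 155. ] [618.5  79.6  47.   47.7]
[279.1 150.6] [628.2 142.7  46.9  47.9]
[256.5 147.2] [636.3 196.1  14.1  64.5]
[319.9 133.4] [671.9 -46.8  20.4 701.8]
scene gears
[280.1 272.3] [571.7 -88.3  19.5  54.7]
[184.6 271.8] [ 454.1 -224.6   43.    43.3]
[306.4 267.4] [597.8 -45.   44.3  46.6]
[363.3 278.3] [687.5  22.5  54.3 104.9]
[219.6 260.6] [ 475.1 -160.9   16.5   34.4]
[334.7 252.4] [607.4  18.5  44.8  46.5]
[361.4 238.3] [617.2  82.1  44.7  47.1]
[244.7 230.1] [444.4 -81.9  32.   35.9]
[378.2 224.3] [613.9 133.    7.1  36.1]
[315.9 199.1] [474.9  83.4  52.5  54.1]
[337.1 177.5] [455.4 163.9  23.9  28.7]
[363.4 164.4] [464.3 239.3  19.   34.7]
[245. 195.] [375.6 -16.7  90.5 412.4]
[324.6 147.9] [356.2 209.9  19.8  52.1]
[166.7 146.5] [ 90.1 -82.2  25.4  56.7]
scene pads
[420.7 296.2] [782.6  66.8  12.2  25.9]
[280.1 272.2] [573.7 -89.5  17.8  52.6]
[306.4 267.3] [600.  -46.7  42.6  44.6]
[334.7 252.4] [609.6  16.5  43.   44.6]
[361.5 238.3] [619.3  79.7  42.8  44.9]
[381.9 269.2] [700.7  69.9  70.2 288.7]
[386.9 224.8] [628.8 143.   42.9  44.8]
[407.7 214.9] [640.6 194.3   8.8  55.2]
[315.4 204.3] [475.3  83.7  47.6  54.9]
[270.7 204. ] [ 4.239e+02 -4.000e-01  2.100e+01  3.950e+01]
```

View pics/c1.png

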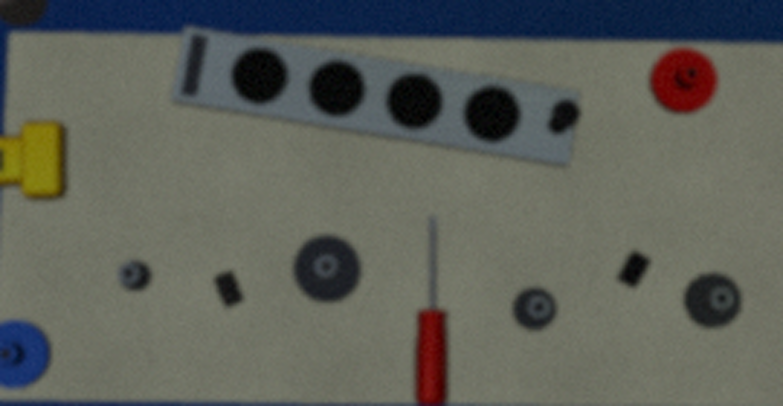

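View pics/c2.png

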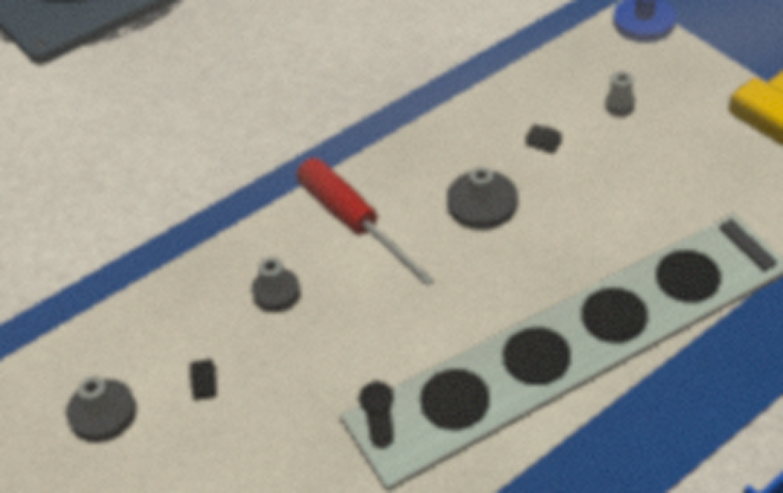

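All four gears are identified by diameter, and both views agree on the pads. The post is next to the pad at (0.599,-0.047). I'll place the 28 mm gear first as a test.

```bash
cat >>h.py <<'E'
G={28:(.464,.2385),38:(.442,-.0815),48:(.451,-.2245),58:(.4725,.0848)}
P={28:(.5995,-.0467),38:(.6090,.0165),48:(.6190,.0797),58:(.6285,.1429)}
def quats():
    for s in (1,-1):
        y=s*np.array([.9885,-.151,0]); z=np.array([0,0,-1.]); x=np.cross(y,z)
        q=R.from_matrix(np.c_[x,y,z]).as_quat(); yield np.array([q[3],*q[:3]])
def pickq(*pts):
    best=None
    for q in quats():
        js=[r.ik((*p,.13),q) for p in pts]
        if any(j is None for j in js): continue
        m=max(abs(j[5]) for j in js)
        if best is None or m<best[0]: best=(m,q)
    return best[1]
def pick(n,zt=.014):
    g=G[n]; q=pickq(g,P[n])
    r.move_to((*g,.11),q); r.move_l((*g,zt),v=.12)
    r.grasp(); print(n,"width",r.read_grip_width(),"F",r.read_grasp_force(),"tcp",r.read_eef_pos(),"f",r.read_force())
    r.move_l((*g,.11),v=.12); print("lifted",r.read_grip_width(),r.read_grasp_force(),"t",r.read_time())
    return q
def place(n,q):
    p=P[n]; r.move_to((*p,.11),q); r.move_l((*p,.034),v=.1)
    c=r.move_l((*p,.0235),v=.015,contact_N=4); print("contact",c,r.read_eef_pos(),r.read_force())
    r.open(); r.move_l((*p,.13),v=.12); print("t",r.read_time())
E
python3 - <<'E'
from h import *
q=pick(28); f=r.grab_frame("scene"); place(28,q)
g=r.grab_frame("scene")
a=np.vstack([f["img"][120:320,150:470],g["img"][120:320,150:470]])
cv2.imwrite("pics/p28.png",cv2.resize(a,None,fx=1.5,fy=1.5)[:,:,::-1])
E
```

```text
28 width 0.015562333453882027 F 58.6419939994812 tcp [0.46436268 0.2386368  0.01445107] f [1.46259564 0.53506547 3.22732895]
lifted 0.015930194237411502 58.54889094829559 t 4.8917
contact True [ 0.59963792 -0.04677254  0.02646282] [-0.12653395 -0.02980365  4.52205273]
t 9.2917
```

View pics/p28.png

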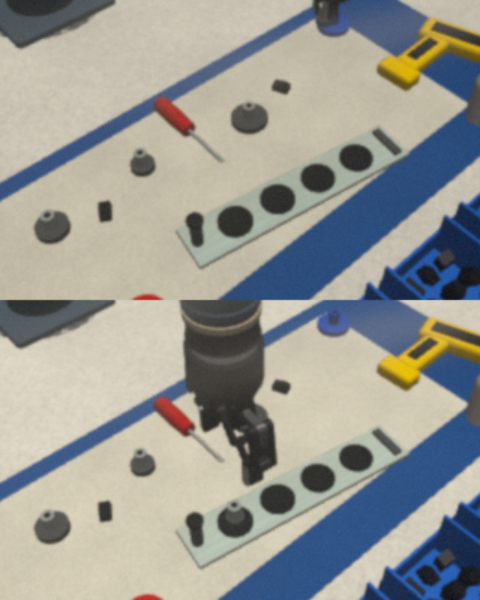

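The top half shows the gear gripped. The bottom half shows it sitting upright on the pad next to the post, at about (234,517) in the picture. Now the other three.

```bash
python3 - <<'E'
from h import *
for n in (38,48,58):
    q=pick(n)
    if r.read_grip_width()<.012: print("MISSED"); break
    place(n,q)
q=r.read_orientation()
r.move_to((.40,.30,.25),q)
g=r.grab_frame("scene");t=r.grab_frame("top")
a=np.vstack([g["img"][190:340,230:500],t["img"][110:260,190:460]])
cv2.imwrite("pics/end.png",cv2.resize(a,None,fx=2,fy=2)[:,:,::-1])
for b in blobs(t,(240,130,400,190),85,.021): print(*b)
E
```

```text
38 width 0.015878373944999875 F 58.722227811813354 tcp [ 0.44239511 -0.081631    0.01446722] f [0.31479335 1.16558619 2.2008152 ]
lifted 0.01571772318403473 58.622122406959534 t 14.4167
contact True [0.60914939 0.01653279 0.02651705] [-1.14127178 -0.77961177  3.21957798]
t 18.35
48 width 0.015787692414228068 F 58.74721884727478 tcp [ 0.45130359 -0.22471003  0.01445953] f [-0.08568722  0.01219974  1.5210923 ]
lifted 0.0155568306746459 58.647379875183105 t 22.0083
contact True [0.61914121 0.07973103 0.02648135] [0.11369889 0.68130148 4.71624495]
t 26.4667
58 width 0.01572530392687186 F 58.736475706100464 tcp [0.47274329 0.08485462 0.01446001] f [ 0.18774397 -0.91469986  2.924852  ]
lifted 0.015736257844731087 58.55538725852966 t 31.6417
contact True [0.6286915  0.14291957 0.02653213] [ 0.69766979 -0.35473113  5.13172519]
t 35.5
[383.8 164.8] [ 595.9 -103.9   23.5   33. ]
[359.1 163.7] [597.6 -46.   47.3  48.5]
[332.2 159.4] [607.2  16.8  47.8  48.6]
[305.6 155.1] [617.1  79.5  47.5  49. ]
[256.5 147.1] [634.6 195.   15.4  64.5]
[313.6 136.3] [649.   51.4  78.6 364.6]
```

View pics/end.png

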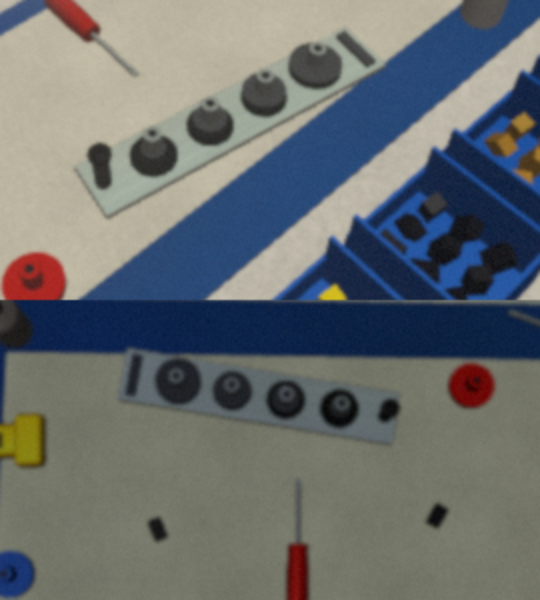

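All four gears sit flat, hub up and centred, growing in size away from the post: (340,408), (286,398), (231,390) and (178,381) in the lower half of the picture. Handing in.

```bash
python3 -c "
from plant import r
print(r.job_done(), r.read_time())"
```

```text
the job is handed in; nothing more can be done
the job is handed in; nothing more can be done
```

I placed all four gears on their pads in size order, with the 28 mm gear next to the post and the 58 mm gear farthest from it. The final pictures show them centred and hub up, and I handed the job in at roughly 37 s of the 102 s; the interface did not return a verdict.

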